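Make up two stack-light service kits

ROBOT

A 6-joint arm with a two-finger parallel gripper is mounted at the origin on the work surface. World frame = base frame: x ahead of the robot, y to its left, z up, the work surface at z = 0. Lengths are in m, angles in rad, forces in N, time in s.
With the tool pointing down it reaches from about 0.35 to 0.85 m from the base axis. Payload 8.1 kg.
Tool frame: the origin (TCP) lies at the very end of the fingers, on their centre line; the grasp point (between the pads) lies 19 mm behind it; z points along the fingers, y is the line along which they close (so a half turn about z gives the same grasp; the last joint's range is limited). The gripper opens to 93 mm and grips with 3 to 60 N. Pads are 15 mm wide; open, the fingers measure 128 mm over their backs; the gripper's body (75 mm by 188 mm) begins 65 mm behind the grasp point.
Start: joints at [-1.283, 0.13, 1.488, -0, 1.523, -0.085], TCP at [0.219, -0.559, 0.219] pointing down, gripper open.
Joint ranges: [-2.96, 2.96], [-0.89, 2.26], [0.02, 2.5], [-1.34, 4.48], [0, 2.73], [-2.66, 2.66]. Speed limits (rad/s): [2.39, 2.39, 2.79, 3.14, 3.14, 3.14].

INTERFACE

Orientations are given as [roll, pitch, yaw] about the fixed x, y, z axes, in that order (R = Rz(yaw) Ry(pitch) Rx(roll)).
In Python, from workcell import status, read_camera, camera_model, workorder gives the robot as it stands. The module is installed in compiled form; this text tells all that it offers.
- The arm moves only by the tool carry_out, never from a script. Its argument "plan" is a list of rows, each an object with "travel": the shift along the tool's x, y, z in units of 30 mm (1.0 is 30 mm), a list of three; "angular": the turn, a rotation vector about the tool's x, y, z in rad, a list of three. A call has 1 to 12 rows; each row is the pose to reach, as a shift and turn from the pose commanded when the call began, along the tool's axes at that moment; what a row does not reach only later rows make up. A row lasts 1/10 s, in which the tool goes at most 50 mm and 8.59 degrees, less where a joint would pass 70% of its speed; a pose out of reach is approached as far as the arm can. A call with a gripper value outside its range is refused whole. "grip" is the closure, from -1 (fully open) to 1 (shut), set as the call begins (left out, the last holds). The fingers move at their own pace and stop on an object; "force" is the grip in N (left out, the last holds). Time passes only in rows, so rows that repeat a pose let the fingers close. It gives the time, the measured TCP pose, the force, the opening and the grip force at its end, in the units of the state.
- status.read_state(): the state, without advancing time (a new reading comes with each control period).
- read_camera(name): name is "side" or "top"; returns the picture (480x640x3 uint8, red, green, blue); there is no depth.
- camera_model(name): a dict with "K" (3x3 intrinsics, pixels), "k1" (the pictures are not rectified: a ray, as slopes to the right and down, at radius r is drawn at 1 + k1 r^2 times it, then the intrinsics apply), "view" (4x4, takes a point from world to camera coordinates). Camera axes: x right, y up, looking along -z (the intrinsics and any distortion apply to the point x, -y, -z); pixel columns grow to the right and rows downward; lengths in m; the calibration is good to about 2 mm. A picture is of the moment at which its call begins. camera_model takes no time and is no camera call.
- workorder.close_job(): hands the job in; it is judged then, once.
The state is a dict: "time_s": time; "joint_pos": joint angles; "dq": joint speeds; "effort": joint torques, N m; "ee_pos": TCP position; "tcp_rot": TCP orientation; "force": force on the tool from outside, world axes, zero at the start; "ft_torque": the same for the moment, N m; "width": finger opening in m; "grip_force": force on a finger pad.
Only numpy, scipy, OpenCV 4.12 (cv2) and the standard library are available. Lean on these libraries where they do the work, as an engineer would, in place of code of your own. Each camera call takes 0.05 s, during which the arm holds its last target. There are 200 camera calls.

TASK

Make up two service kits from the parts on the bench: the blue tray gets the red lamp module and the aluminium profile offcut, the white tray gets the green lamp module and the red-headed emergency-stop button. In each tray the lamp stands in the compartment with the black pad and the other part in the bare compartment, each upright on the compartment's floor and let go. Leave the amber lamp module and the black-headed button standing where they are.

Things in the scene. Friction and masses are not known exactly. Their poses are not given: they have to be found in the camera images.
- lamp_red: Red signal-lamp module of a stack light: upright cylinder 50 mm in diameter, 60 mm tall, red lens with a 12 mm black foot; loose, 60 to 110 g. Origin: centre of the underside, z up.
- lamp_green: Green signal-lamp module of a stack light: upright cylinder 50 mm in diameter, 60 mm tall, green lens with a 12 mm black foot; loose, 60 to 110 g. Origin: centre of the underside, z up.
- lamp_amber: Amber (orange-yellow) signal-lamp module of a stack light: upright cylinder 50 mm in diameter, 60 mm tall, amber lens with a 12 mm black foot; loose, 60 to 110 g. Origin: centre of the underside, z up. Not wanted in either kit.
- estop: Emergency-stop button unit: upright square box of bright yellow plastic, 46 mm by 46 mm and 48 mm tall, with a red mushroom head (34 mm across) on a neck on top, 68 mm tall in all; loose, 100 to 190 g. Origin: centre of the underside, z up, x and y square to the box's sides.
- black_button: Ordinary push button unit: upright square box of light grey plastic, 46 mm by 46 mm and 48 mm tall, with a black mushroom head (34 mm across) on a neck on top, 68 mm tall in all; loose, 100 to 190 g. Origin: centre of the underside, z up, x and y square to the box's sides. Not wanted in either kit.
- profile: Offcut of aluminium slotted profile standing on end: 40 mm by 40 mm, 70 mm tall, a dark slot down the middle of each side and a dark cross on its top; loose, 80 to 150 g. Origin: centre of the underside, z up, x and y square to its sides.
- blue_tray: Blue kit tray, fixed to the bench: 110 mm (x) by 190 mm (y), yaw within 0.25 rad of 0; walls 20 mm high, 4 mm thick, floor 4 mm thick. A wall at y = 0 makes two compartments, each 102 (x) by 89 mm (y) inside, centred at x = 0, y = +46.5 mm (padded: black floor, same level) and y = -46.5 mm (bare: blue floor). Origin: centre of the underside, z up.
- white_tray: White kit tray, fixed to the bench: 110 mm (x) by 190 mm (y), yaw within 0.25 rad of 0; walls 20 mm high, 4 mm thick, floor 4 mm thick. A wall at y = 0 makes two compartments, each 102 (x) by 89 mm (y) inside, centred at x = 0, y = +46.5 mm (padded: black floor, same level) and y = -46.5 mm (bare: white floor). Origin: centre of the underside, z up.
Things that resemble listed ones, but are neither listed nor needed, are in the scene too. Several things have the shape of the lamp_green; the one meant has the colours described above.

How it is judged:
By the outcome, as a careful person would: the job done as asked, in the order asked, and still so for the second after the job is handed in, with the robot touching nothing.
It also fails if it takes over 120 s, if anything falls off the work surface, if the arm or the gripper's body presses on something with over 40 N, if the wrist force passes 120 N, or if a joint passes its speed limit or range.

## Working session

There is one attempt and no reset: what is moved stays moved. The work goes in short steps, Python scripts to look and compute and a tool call to move; the robot and the scene stay as the last step left them, time stands still between calls to the robot, and variables do not carry over. Pictures are saved under pics/ and viewed, at most 14 in all, crops included, and the job is handed in when it is done.

Besides the shell and the picture viewer there is one more tool, called after "Request:" as name(argument=value, ...), one argument or row to a line, values as JSON. carry_out: Moves the arm, as the interface text tells. Its arguments: {"type":"object","properties":{"plan":{"type":"array"},"grip":{"type":"number"},"force":{"type":"number"}},"required":["plan"]}

```bash
mkdir -p pics; python3 - <<'E'
from workcell import status, read_camera, camera_model
import cv2,numpy as np
for n in("top","side"):
    cv2.imwrite(f"pics/{n}0.png",read_camera(n)[:,:,::-1])
    m=camera_model(n);print(n,np.round(np.array(m["K"]),1).tolist(),m["k1"],np.round(m["view"],3).tolist())
print(status.read_state())
E
```

```text
top [[522.5, 0.0, 315.5], [0.0, 522.5, 235.8], [0.0, 0.0, 1.0]] -0.0754475942821021 [[0.029, -0.999, 0.033, -0.072], [0.992, 0.033, 0.122, -0.586], [-0.123, 0.029, 0.992, -0.869], [0.0, 0.0, 0.0, 1.0]]
side [[550.9, 0.0, 321.3], [0.0, 550.9, 244.2], [0.0, 0.0, 1.0]] -0.15343230899326046 [[-0.989, -0.149, -0.017, 0.575], [0.082, -0.633, 0.769, -0.102], [-0.126, 0.759, 0.639, -1.112], [0.0, 0.0, 0.0, 1.0]]
{'time_s': 0.1, 'joint_pos': array([-1.28336450e+00,  1.31104956e-01,  1.48916229e+00, -1.48711192e-06,
        1.52298165e+00, -8.54497899e-02]), 'dq': array([-0.0005684 , -0.00177561, -0.00201466,  0.00136647,  0.00186479,
       -0.00116509]), 'effort': array([ 3.07627251e-04, -5.61344433e+01, -4.93095481e+01,  7.69657572e-02,
        2.92008987e-02, -6.28978478e-05]), 'ee_pos': array([ 0.2184289 , -0.55828507,  0.21768524]), 'tcp_rot': array([-3.13994233e+00, -1.39872860e-04,  3.72881576e-01]), 'force': array([-0.38241453, -0.21732894, -0.81504377]), 'ft_torque': array([ 0.03677782, -0.03957518, -0.00525761]), 'grip_force': 0.0, 'width': 0.09296859549731519}
```

View pics/top0.png

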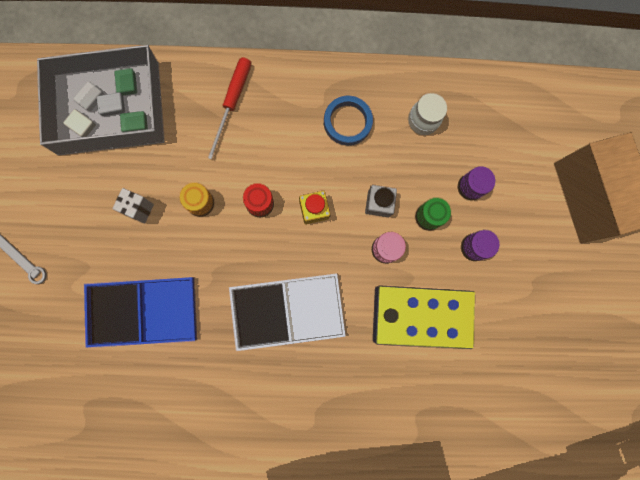

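View pics/side0.png

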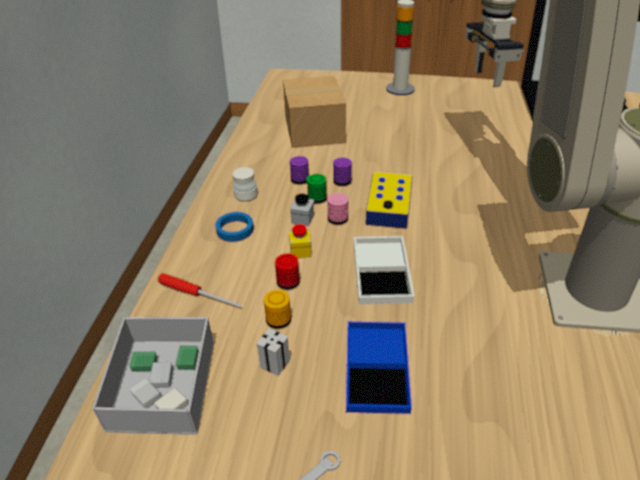

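Top view: profile (132,205), amber (196,198), red lamp (258,199), e-stop (315,206), black button (381,200), green lamp (435,213), with pink and purple cylinders as look-alikes. Blue tray is at (141,312) and white tray at (288,312), black pads on the left (+y). I'll take enlarged crops to confirm and to pick points.

```bash
cat > h.py <<'E'
import numpy as np,cv2
from workcell import camera_model
from scipy.optimize import least_squares
CM={n:camera_model(n) for n in("top","side")}
def proj(n,P):
    m=CM[n];P=np.atleast_2d(P);V=np.array(m["view"]);K=np.array(m["K"])
    c=P@V[:3,:3].T+V[:3,3];s=np.c_[c[:,0],-c[:,1]]/-c[:,2:]
    s=s*(1+m["k1"]*(s**2).sum(1,keepdims=True))
    return s*[K[0,0],K[1,1]]+K[:2,2]
def tri(pt,ps):  # two-view point, returns xyz and rms px
    r=least_squares(lambda X:np.r_[proj("top",X)[0]-pt,proj("side",X)[0]-ps],[.5,0,.03])
    return r.x,np.sqrt((r.fun**2).mean())
def atz(n,p,z):
    r=least_squares(lambda X:proj(n,[*X,z])[0]-p,[.5,0.]);return r.x
E
python3 - <<'E'
import cv2
t=cv2.imread("pics/top0.png");s=cv2.imread("pics/side0.png")
cv2.imwrite("pics/c1.png",cv2.resize(t[170:270,350:510],None,fx=5,fy=5,interpolation=2))
cv2.imwrite("pics/c2.png",cv2.resize(t[175:355,80:350],None,fx=2.9,fy=2.9,interpolation=2))
cv2.imwrite("pics/c3.png",cv2.resize(s[165:420,240:440],None,fx=2.35,fy=2.35,interpolation=2))
E
```

```text
(no output)
```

View pics/c1.png

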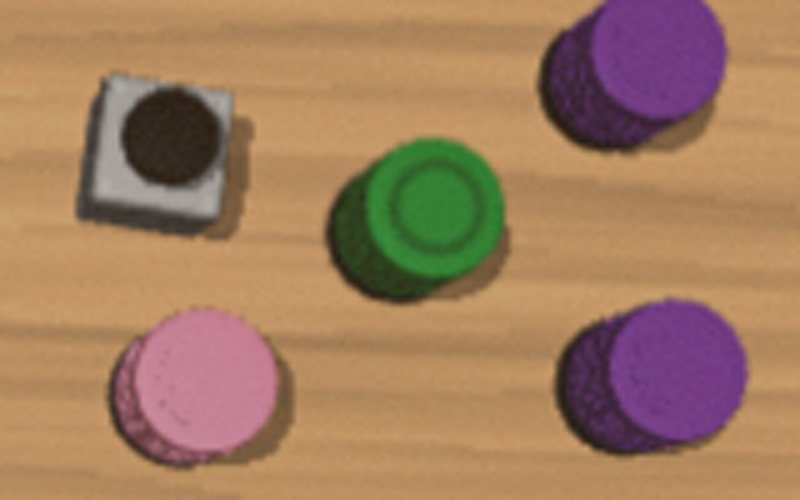

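View pics/c2.png

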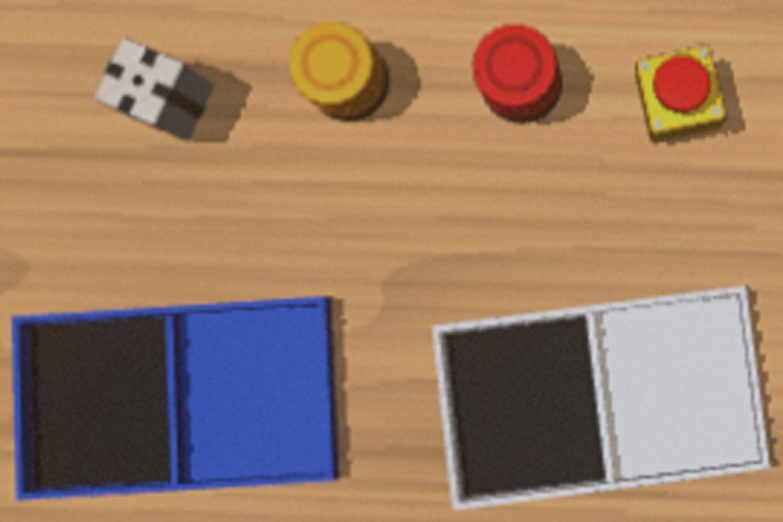

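View pics/c3.png

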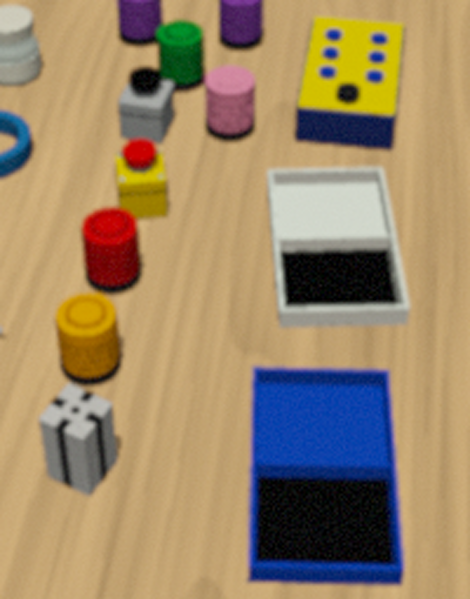

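Green lamp with black foot is at top px (437,212); the pink and two purple cylinders are only the same shape. Red lamp is at about (257,197). The e-stop is the yellow box with the red head (315,204), and the profile's cross top is at (127,202). Tray rims and pads are clear in both views. Triangulating now.

```bash
cat > m.py <<'E'
from h import *
c1=lambda p:(np.array(p)+.5)/5-.5+[350,170]
c2=lambda p:(np.array(p)+.5)/2.9-.5+[80,175]
c3=lambda p:(np.array(p)+.5)/2.35-.5+[240,165]
def show(n,t,s):
    X,e=tri(t,s);print(n,np.round(X*1000,1),"rms px",round(e,2));return X
show("green",c1([435,208]),c3([181,33]))
show("red",c2([515,64]),c3([111,221]))
show("prof",c2([139,80]),c3([77,410]))
show("estop head",c2([682,83]),c3([140,150]))
for n,T,S in(("blue",[(13,318),(328,297),(336,480),(18,497)],[(251,570),(254,370),(387,371),(401,572)]),
 ("white",[(433,327),(745,287),(770,467),(455,508)],[(279,314),(267,170),(382,168),(405,308)]),
 ("prof",[(128,38),(187,65),(153,125),(94,97)],[(43,425),(70,386),(112,400),(84,440)][1:]+[(43,425)]),
 ):
    C=np.array([show(n,c2(t),c3(s)) for t,s in zip(T,S)])
    print(" ctr",C.mean(0).round(4),"sides",np.linalg.norm(C-np.roll(C,-1,0),axis=1).round(4))
    a=C[0]-C[1]+C[3]-C[2];print(" yaw of y axis",np.arctan2(-a[0],a[1]).round(3))
C=np.array([atz("top",c2(t),.048) for t in[(637,60),(709,46),(724,121),(652,137)]])
a=C[0]-C[1]+C[3]-C[2];print("estop box",C.mean(0).round(4),np.arctan2(-a[0],a[1]).round(3),np.linalg.norm(C-np.roll(C,-1,0),axis=1).round(4))
for n,p in(("amber",c2([330,64])),):print(n,atz("top",p,.06).round(3))
for n,p in(("bb",c1([172,136])),):print(n,atz("top",p,.068).round(3))
for n,p in(("pink",c1([207,380])),("purple1",c1([660,55])),("purple2",c1([678,372]))):print(n,atz("top",p,.06).round(3))
E
python3 m.py
```

```text
green [ 633.3 -259.9   60.1] rms px 0.56
red [646.   47.5  64.6] rms px 0.78
prof [627.9 264.3  70.3] rms px 0.94
estop head [638.  -50.1  67.2] rms px 0.63
blue [488.7 348.8  17.3] rms px 1.02
blue [508.6 158.5  15.8] rms px 0.83
blue [400.7 147.7  17.8] rms px 0.49
blue [383.2 337.8  18.3] rms px 0.67
 ctr [0.4453 0.2482 0.0173] sides [0.1913 0.1084 0.1909 0.1061]
 yaw of y axis 0.098
white [493.6  94.1  17.6] rms px 0.41
white [523.6 -92.9  20.8] rms px 0.31
white [ 415.9 -110.6   20.3] rms px 0.63
white [387.5  76.   20.2] rms px 0.16
 ctr [ 0.4551 -0.0083  0.0197] sides [0.1895 0.1092 0.1887 0.1077]
 yaw of y axis 0.155
prof [639.6 262.9  95.7] rms px 4.28
prof [624.3 239.1  57.7] rms px 7.48
prof [615.5 265.9  37.4] rms px 2.71
prof [631.2 289.1  77.6] rms px 5.53
 ctr [0.6276 0.2642 0.0671] sides [0.0474 0.0348 0.049  0.033 ]
 yaw of y axis -0.582
estop box [ 0.6381 -0.0498] 0.243 [0.0438 0.0462 0.0438 0.0472]
amber [0.645 0.156]
bb [ 0.655 -0.167]
pink [ 0.572 -0.181]
purple1 [ 0.691 -0.34 ]
purple2 [ 0.58  -0.345]
```

Heights check out: 60/65/70/67 mm against 60/60/70/68, and the tray rims at 17–20 mm against 20. The profile's corner pairing was wrong, so I'll redo its yaw from the top face and set up the move helper.

```bash
cat > go.py <<'E'
import sys,numpy as np
from workcell import status
from scipy.spatial.transform import Rotation as R
# usage: go.py x y z yaw -> travel (30mm units) and turn, tool pointing down
x,y,z,w=map(float,sys.argv[1:5]);s=status.read_state()
A=R.from_euler("xyz",s["tcp_rot"]);B=R.from_euler("xyz",[np.pi,0,w])
print("travel",np.round(A.inv().apply(np.array([x,y,z])-s["ee_pos"])/.03,3),"ang",np.round((A.inv()*B).as_rotvec(),3),"at",s["ee_pos"].round(4),s["tcp_rot"].round(3),"w",round(s["width"],4))
E
cat >> m.py <<'E'
C=np.array([atz("top",c2(t),.07) for t in[(128,38),(187,65),(153,125),(94,97)]])
a=C[0]-C[1]+C[3]-C[2];print("prof top",C.mean(0).round(4),np.arctan2(-a[0],a[1]).round(3),np.linalg.norm(C-np.roll(C,-1,0),axis=1).round(4))
print("red@60",atz("top",c2([515,64]),.06),atz("side",c3([111,221]),.06))
for n,c,w in(("blue",[.4453,.2482],.098),("white",[.4551,-.0083],.155)):
    for k in(.0465,-.0465):print(n,k,np.round(np.array(c)+k*np.array([-np.sin(w),np.cos(w)]),4))
E
python3 m.py|tail -6; python3 go.py .647 .047 .15 1.571
```

```text
prof top [0.6295 0.2638] -0.4 [0.0387 0.0397 0.0388 0.0393]
red@60 [0.64860869 0.04805971] [0.64479922 0.04273213]
blue 0.0465 [0.4408 0.2945]
blue -0.0465 [0.4498 0.2019]
white 0.0465 [0.4479 0.0376]
white -0.0465 [ 0.4623 -0.0542]
travel [ 20.654 -13.582   2.281] ang [-1.000e-03 -1.000e-03 -1.198e+00] at [ 0.2184 -0.5583  0.2177] [-3.14  -0.     0.373] w 0.093
```

Request:
carry_out(
  plan=[
    {"travel": [20.65,-13.58,0],"angular": [0,0,-1.198]},
    {"travel": [20.65,-13.58,0],"angular": [0,0,-1.198]},
    {"travel": [20.65,-13.58,0],"angular": [0,0,-1.198]},
    {"travel": [20.65,-13.58,0],"angular": [0,0,-1.198]},
    {"travel": [20.65,-13.58,0],"angular": [0,0,-1.198]},
    {"travel": [20.65,-13.58,0],"angular": [0,0,-1.198]},
    {"travel": [20.65,-13.58,0],"angular": [0,0,-1.198]},
    {"travel": [20.65,-13.58,0],"angular": [0,0,-1.198]},
    {"travel": [20.65,-13.58,0],"angular": [0,0,-1.198]},
    {"travel": [20.65,-13.58,0],"angular": [0,0,-1.198]},
    {"travel": [20.65,-13.58,0],"angular": [0,0,-1.198]},
    {"travel": [20.65,-13.58,0],"angular": [0,0,-1.198]},
  ],
  grip=-1,
  force=20,
)

```text
time_s: 1.3
ee_pos: [0.566, -0.0672, 0.2183]
tcp_rot: [-3.141, 0.0, 1.571]
force: [0.5, -0.9, 0.1]
width: 0.0932
grip_force: 0.0
```

```bash
python3 go.py .647 .047 .1 1.571
```

```text
travel [3.805 2.702 3.942] ang [-0.  0. -0.] at [ 0.566  -0.0672  0.2183] [-3.141  0.     1.571] w 0.0932
```

Request:
carry_out(
  plan=[
    {"travel": [3.8,2.7,0],"angular": [0,0,0]},
    {"travel": [3.8,2.7,0],"angular": [0,0,0]},
    {"travel": [3.8,2.7,0],"angular": [0,0,0]},
    {"travel": [3.8,2.7,3.9],"angular": [0,0,0]},
    {"travel": [3.8,2.7,3.9],"angular": [0,0,0]},
    {"travel": [3.8,2.7,3.9],"angular": [0,0,0]},
    {"travel": [3.8,2.7,3.9],"angular": [0,0,0]},
    {"travel": [3.8,2.7,3.9],"angular": [0,0,0]},
  ],
)

```text
time_s: 2.1
ee_pos: [0.6472, 0.0445, 0.1035]
tcp_rot: [3.14, -0.0, 1.57]
force: [0.8, 0.4, 1.0]
width: 0.0928
grip_force: 0.0
```

```bash
python3 go.py .647 .047 .026 1.571
```

```text
travel [ 0.083 -0.01   2.582] ang [ 0.002 -0.    -0.001] at [0.6472 0.0445 0.1035] [ 3.14 -0.    1.57] w 0.0928
```

Request:
carry_out(
  plan=[
    {"travel": [0.08,0,1.3],"angular": [0,0,0]},
    {"travel": [0.08,0,2.5],"angular": [0,0,0]},
    {"travel": [0.08,0,2.5],"angular": [0,0,0]},
    {"travel": [0.08,0,2.5],"angular": [0,0,0]},
  ],
)

```text
time_s: 2.5
ee_pos: [0.6477, 0.047, 0.0293]
tcp_rot: [3.139, -0.0, 1.57]
force: [-0.1, -0.7, 1.1]
width: 0.0928
grip_force: 0.0
```

Request:
carry_out(
  plan=[
    {"travel": [0,0,0],"angular": [0,0,0]},
    {"travel": [0,0,0],"angular": [0,0,0]},
    {"travel": [0,0,0],"angular": [0,0,0]},
    {"travel": [0,0,0],"angular": [0,0,0]},
    {"travel": [0,0,0],"angular": [0,0,0]},
    {"travel": [0,0,0],"angular": [0,0,0]},
    {"travel": [0,0,0],"angular": [0,0,0]},
    {"travel": [0,0,0],"angular": [0,0,0]},
  ],
  grip=1,
  force=20,
)

```text
time_s: 3.3
ee_pos: [0.6464, 0.0472, 0.0267]
tcp_rot: [3.142, -0.0, 1.571]
force: [0.4, 1.1, 1.3]
width: 0.0494
grip_force: 20.0
```

Request:
carry_out(
  plan=[
    {"travel": [0,0,-0.5],"angular": [0,0,0]},
    {"travel": [0,0,-1.5],"angular": [0,0,0]},
    {"travel": [0,0,-2.5],"angular": [0,0,0]},
    {"travel": [0,0,-3],"angular": [0,0,0]},
    {"travel": [0,0,-3],"angular": [0,0,0]},
    {"travel": [0,0,-3],"angular": [0,0,0]},
  ],
)

```text
time_s: 3.9
ee_pos: [0.6461, 0.0472, 0.1162]
tcp_rot: [-3.141, 0.0, 1.571]
force: [-0.2, -0.3, -1.2]
width: 0.0495
grip_force: 20.0
```

```bash
python3 go.py .441 .2945 .12 1.669
```

```text
travel [ 8.243 -6.837 -0.126] ang [-0.     0.    -0.098] at [0.6461 0.0472 0.1162] [-3.141  0.     1.571] w 0.0495
```

Request:
carry_out(
  plan=[
    {"travel": [1,-0.8,0],"angular": [0,0,0]},
    {"travel": [2.2,-1.8,0],"angular": [0,0,-0.05]},
    {"travel": [3.4,-2.8,0],"angular": [0,0,-0.098]},
    {"travel": [4.6,-3.8,0],"angular": [0,0,-0.098]},
    {"travel": [5.8,-4.8,0],"angular": [0,0,-0.098]},
    {"travel": [7,-5.8,0],"angular": [0,0,-0.098]},
    {"travel": [7.8,-6.5,0],"angular": [0,0,-0.098]},
    {"travel": [8.24,-6.84,0],"angular": [0,0,-0.098]},
    {"travel": [8.24,-6.84,0],"angular": [0,0,-0.098]},
    {"travel": [8.24,-6.84,0],"angular": [0,0,-0.098]},
  ],
)

```text
time_s: 4.9
ee_pos: [0.4403, 0.2939, 0.115]
tcp_rot: [-3.139, 0.001, 1.67]
force: [0.3, -0.1, -1.3]
width: 0.0492
grip_force: 20.0
```

```bash
python3 go.py .441 .2945 .032 1.669
```

```text
travel [0.022 0.033 2.767] ang [-0.002  0.001  0.001] at [0.4403 0.2939 0.115 ] [-3.139e+00  1.000e-03  1.670e+00] w 0.0492
```

Request:
carry_out(
  plan=[
    {"travel": [0,0,1],"angular": [0,0,0]},
    {"travel": [0,0,1.9],"angular": [0,0,0]},
    {"travel": [0,0,2.4],"angular": [0,0,0]},
    {"travel": [0,0,2.6],"angular": [0,0,0]},
    {"travel": [0,0,2.7],"angular": [0,0,0]},
    {"travel": [0,0,2.77],"angular": [0,0,0]},
    {"travel": [0,0,2.77],"angular": [0,0,0]},
    {"travel": [0,0,2.77],"angular": [0,0,0]},
  ],
)

```text
time_s: 5.7
ee_pos: [0.4419, 0.2948, 0.0345]
tcp_rot: [3.14, -0.001, 1.669]
force: [-0.1, 1.8, -0.6]
width: 0.0491
grip_force: 20.0
```

```bash
python3 -c "
from workcell import status
s=status.read_state();print(s['force'],s['ee_pos'])"
```

```text
[-0.09655636  1.75532437 -0.59816008] [0.44187632 0.29480196 0.03454893]
```

Request:
carry_out(
  plan=[
    {"travel": [0,0,0.04],"angular": [0,0,0]},
    {"travel": [0,0,0.08],"angular": [0,0,0]},
    {"travel": [0,0,0.08],"angular": [0,0,0]},
  ],
)

```text
time_s: 6.0
ee_pos: [0.4411, 0.2945, 0.0311]
tcp_rot: [-3.142, -0.0, 1.669]
force: [0.3, 0.4, -0.9]
width: 0.0499
grip_force: 20.0
```

Within about 1 mm of the floor. Release and rise.

Request:
carry_out(
  plan=[
    {"travel": [0,0,0],"angular": [0,0,0]},
    {"travel": [0,0,0],"angular": [0,0,0]},
    {"travel": [0,0,0],"angular": [0,0,0]},
    {"travel": [0,0,0],"angular": [0,0,0]},
    {"travel": [0,0,0],"angular": [0,0,0]},
    {"travel": [0,0,-1],"angular": [0,0,0]},
    {"travel": [0,0,-2.2],"angular": [0,0,0]},
    {"travel": [0,0,-3.4],"angular": [0,0,0]},
    {"travel": [0,0,-3.4],"angular": [0,0,0]},
    {"travel": [0,0,-3.4],"angular": [0,0,0]},
  ],
  grip=-0.9,
)

```text
time_s: 7.0
ee_pos: [0.4419, 0.2949, 0.1342]
tcp_rot: [3.139, -0.001, 1.669]
force: [-0.0, 0.1, -1.0]
width: 0.0879
grip_force: 0.0
```

```bash
python3 go.py .629 .264 .13 1.171
```

```text
travel [-1.634  6.105  0.152] ang [ 0.002 -0.002  0.498] at [0.4419 0.2949 0.1342] [ 3.139e+00 -1.000e-03  1.669e+00] w 0.0879
```

Request:
carry_out(
  plan=[
    {"travel": [-0.4,1.5,0],"angular": [0,0,0.12]},
    {"travel": [-0.8,3,0],"angular": [0,0,0.25]},
    {"travel": [-1.2,4.5,0],"angular": [0,0,0.38]},
    {"travel": [-1.63,6.1,0],"angular": [0,0,0.498]},
    {"travel": [-1.63,6.1,0],"angular": [0,0,0.498]},
    {"travel": [-1.63,6.1,0],"angular": [0,0,0.498]},
    {"travel": [-1.63,6.1,0],"angular": [0,0,0.498]},
  ],
)

```text
time_s: 7.7
ee_pos: [0.6266, 0.2637, 0.1315]
tcp_rot: [-3.139, 0.002, 1.172]
force: [-0.8, 1.3, -0.0]
width: 0.0881
grip_force: 0.0
```

```bash
python3 go.py .629 .264 .032 1.171
```

```text
travel [0.047 0.078 3.317] ang [-0.002  0.002  0.001] at [0.6266 0.2637 0.1315] [-3.139e+00  2.000e-03  1.172e+00] w 0.0881
```

Request:
carry_out(
  plan=[
    {"travel": [0.05,0.06,1.2],"angular": [0,0,0]},
    {"travel": [0.05,0.06,2.4],"angular": [0,0,0]},
    {"travel": [0.05,0.06,3.3],"angular": [0,0,0]},
    {"travel": [0.05,0.06,3.3],"angular": [0,0,0]},
    {"travel": [0.05,0.06,3.3],"angular": [0,0,0]},
  ],
)

```text
time_s: 8.2
ee_pos: [0.6293, 0.2649, 0.0349]
tcp_rot: [-3.141, 0.0, 1.172]
force: [0.2, 0.0, 0.7]
width: 0.0883
grip_force: 0.0
```

Request:
carry_out(
  plan=[
    {"travel": [0,0,0],"angular": [0,0,0]},
    {"travel": [0,0,0],"angular": [0,0,0]},
    {"travel": [0,0,0],"angular": [0,0,0]},
    {"travel": [0,0,0],"angular": [0,0,0]},
    {"travel": [0,0,0],"angular": [0,0,0]},
    {"travel": [0,0,0],"angular": [0,0,0]},
    {"travel": [0,0,0],"angular": [0,0,0]},
    {"travel": [0,0,0],"angular": [0,0,0]},
  ],
  grip=1,
  force=25,
)

```text
time_s: 9.0
ee_pos: [0.6302, 0.2643, 0.034]
tcp_rot: [-3.141, 0.0, 1.171]
force: [-0.4, 0.2, 1.9]
width: 0.0402
grip_force: 24.9
```

Request:
carry_out(
  plan=[
    {"travel": [0,0,-0.5],"angular": [0,0,0]},
    {"travel": [0,0,-1.5],"angular": [0,0,0]},
    {"travel": [0,0,-2.5],"angular": [0,0,0]},
    {"travel": [0,0,-3.5],"angular": [0,0,0]},
    {"travel": [0,0,-3.5],"angular": [0,0,0]},
    {"travel": [0,0,-3.5],"angular": [0,0,0]},
  ],
)

```text
time_s: 9.6
ee_pos: [0.6311, 0.2646, 0.141]
tcp_rot: [3.139, -0.002, 1.171]
force: [0.2, 0.1, -1.6]
width: 0.0398
grip_force: 24.9
```

```bash
python3 go.py .450 .2015 .13 1.669
```

```text
travel [-4.29  -4.742  0.347] ang [ 0.003 -0.001 -0.498] at [0.6311 0.2646 0.141 ] [ 3.139e+00 -2.000e-03  1.171e+00] w 0.0398
```

Request:
carry_out(
  plan=[
    {"travel": [-0.6,-0.7,0],"angular": [0,0,-0.08]},
    {"travel": [-1.4,-1.6,0],"angular": [0,0,-0.18]},
    {"travel": [-2.2,-2.5,0],"angular": [0,0,-0.28]},
    {"travel": [-3,-3.4,0],"angular": [0,0,-0.38]},
    {"travel": [-3.8,-4.2,0],"angular": [0,0,-0.46]},
    {"travel": [-4.29,-4.74,0],"angular": [0,0,-0.498]},
    {"travel": [-4.29,-4.74,0],"angular": [0,0,-0.498]},
    {"travel": [-4.29,-4.74,0],"angular": [0,0,-0.498]},
    {"travel": [-4.29,-4.74,0],"angular": [0,0,-0.498]},
  ],
)

```text
time_s: 10.5
ee_pos: [0.4496, 0.2013, 0.1387]
tcp_rot: [-3.141, 0.0, 1.668]
force: [-0.5, 0.1, -1.3]
width: 0.0401
grip_force: 24.9
```

```bash
python3 go.py .450 .2015 .039 1.669
```

```text
travel [0.006 0.014 3.325] ang [-0.     0.    -0.001] at [0.4496 0.2013 0.1387] [-3.141  0.     1.668] w 0.0401
```

Request:
carry_out(
  plan=[
    {"travel": [0,0,1],"angular": [0,0,0]},
    {"travel": [0,0,2],"angular": [0,0,0]},
    {"travel": [0,0,2.7],"angular": [0,0,0]},
    {"travel": [0,0,3.1],"angular": [0,0,0]},
    {"travel": [0,0,3.25],"angular": [0,0,0]},
    {"travel": [0,0,3.33],"angular": [0,0,0]},
    {"travel": [0,0,3.33],"angular": [0,0,0]},
    {"travel": [0,0,3.33],"angular": [0,0,0]},
    {"travel": [0,0,3.33],"angular": [0,0,0]},
  ],
)

```text
time_s: 11.4
ee_pos: [0.45, 0.2015, 0.0403]
tcp_rot: [3.14, -0.0, 1.669]
force: [0.1, 0.6, -1.5]
width: 0.0398
grip_force: 24.9
```

Request:
carry_out(
  plan=[
    {"travel": [0,0,0.05],"angular": [0,0,0]},
    {"travel": [0,0,0.05],"angular": [0,0,0]},
    {"travel": [0,0,0.05],"angular": [0,0,0]},
  ],
)

```text
time_s: 11.7
ee_pos: [0.4494, 0.2013, 0.038]
tcp_rot: [3.141, -0.0, 1.669]
force: [1.1, 0.2, -1.0]
width: 0.0399
grip_force: 24.9
```

Request:
carry_out(
  plan=[
    {"travel": [0,0,0],"angular": [0,0,0]},
    {"travel": [0,0,0],"angular": [0,0,0]},
    {"travel": [0,0,0],"angular": [0,0,0]},
    {"travel": [0,0,0],"angular": [0,0,0]},
    {"travel": [0,0,0],"angular": [0,0,0]},
    {"travel": [0,0,-1],"angular": [0,0,0]},
    {"travel": [0,0,-2.2],"angular": [0,0,0]},
    {"travel": [0,0,-3.6],"angular": [0,0,0]},
    {"travel": [0,0,-5],"angular": [0,0,0]},
    {"travel": [0,0,-5],"angular": [0,0,0]},
  ],
  grip=-0.9,
)

```text
time_s: 12.7
ee_pos: [0.4529, 0.2025, 0.195]
tcp_rot: [3.131, -0.003, 1.669]
force: [1.0, 0.2, 1.4]
width: 0.0883
grip_force: 0.0
```

```bash
python3 go.py .633 -.26 .18 1.571
```

```text
travel [-15.93   4.46   0.51] ang [ 0.011 -0.003  0.098] at [0.4529 0.2025 0.195 ] [ 3.131e+00 -3.000e-03  1.669e+00] w 0.0883
```

Request:
carry_out(
  plan=[
    {"travel": [-15.93,4.46,0],"angular": [0,0,0.098]},
    {"travel": [-15.93,4.46,0],"angular": [0,0,0.098]},
    {"travel": [-15.93,4.46,0],"angular": [0,0,0.098]},
    {"travel": [-15.93,4.46,0],"angular": [0,0,0.098]},
    {"travel": [-15.93,4.46,0],"angular": [0,0,0.098]},
    {"travel": [-15.93,4.46,0],"angular": [0,0,0.098]},
    {"travel": [-15.93,4.46,0],"angular": [0,0,0.098]},
    {"travel": [-15.93,4.46,0],"angular": [0,0,0.098]},
    {"travel": [-15.93,4.46,0],"angular": [0,0,0.098]},
    {"travel": [-15.93,4.46,0],"angular": [0,0,0.098]},
    {"travel": [-15.93,4.46,0],"angular": [0,0,0.098]},
    {"travel": [-15.93,4.46,0],"angular": [0,0,0.098]},
  ],
)

```text
time_s: 13.9
ee_pos: [0.6285, -0.2621, 0.1857]
tcp_rot: [-3.139, -0.002, 1.569]
force: [-0.3, 0.9, -0.6]
width: 0.0885
grip_force: 0.0
```

```bash
python3 go.py .633 -.26 .1 1.571; python3 - <<'E'
from workcell import read_camera
import cv2,numpy as np
a=read_camera("top")[170:370,70:470,::-1];b=read_camera("side")[150:420,230:430,::-1]
a=cv2.resize(a,(540,270));b=cv2.resize(b,(200,270))
cv2.imwrite("pics/mid.png",np.hstack([a,b]))
E
```

```text
travel [0.065 0.156 2.856] ang [-0.002 -0.002 -0.002] at [ 0.6285 -0.2621  0.1857] [-3.139e+00 -2.000e-03  1.569e+00] w 0.0885
```

View pics/mid.png

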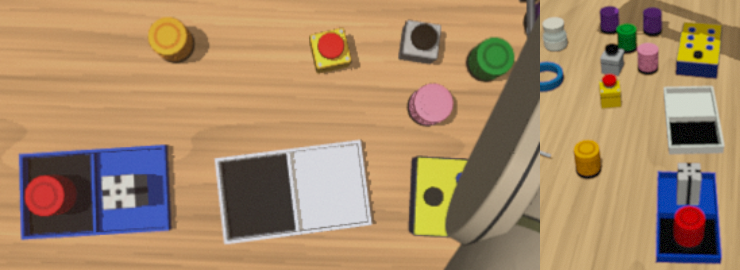

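Red lamp stands on the black pad (crop 45,195) and the profile stands upright in the bare compartment (115,190). The gripper isn't in the crop, so I'll check where it should project.

```bash
python3 -c "
from h import *
for z in(.186,.3,.4):print(z,proj('top',[.6285,-.262,z]),proj('side',[.6285,-.262,z]))"
```

```text
0.186 [[460.23238848 200.89204566]] [[316.76058487 132.66636388]]
0.3 [[487.65778548 184.04667431]] [[315.63674672  86.85011676]]
0.4 [[520.50750083 163.8244497 ]] [[314.56204478  42.86509677]]
```

Consistent: the TCP projects to the crop's edge (526,42), where one finger shows. Continuing down to the green lamp.

Request:
carry_out(
  plan=[
    {"travel": [0.07,0.15,0],"angular": [0,0,0]},
    {"travel": [0.07,0.15,1],"angular": [0,0,0]},
    {"travel": [0.07,0.15,2.2],"angular": [0,0,0]},
    {"travel": [0.07,0.15,2.85],"angular": [0,0,0]},
    {"travel": [0.07,0.15,2.85],"angular": [0,0,0]},
    {"travel": [0.07,0.15,2.85],"angular": [0,0,0]},
  ],
)

```text
time_s: 14.6
ee_pos: [0.634, -0.2582, 0.1031]
tcp_rot: [3.141, 0.0, 1.572]
force: [0.4, 0.1, 0.6]
width: 0.0884
grip_force: 0.0
```

```bash
python3 go.py .633 -.26 .027 1.571
```

```text
travel [-0.06  -0.035  2.538] ang [0.    0.    0.001] at [ 0.634  -0.2582  0.1031] [3.141 0.    1.572] w 0.0884
```

Request:
carry_out(
  plan=[
    {"travel": [-0.05,0,1.3],"angular": [0,0,0]},
    {"travel": [-0.05,0,2.5],"angular": [0,0,0]},
    {"travel": [-0.05,0,2.5],"angular": [0,0,0]},
    {"travel": [-0.05,0,2.5],"angular": [0,0,0]},
  ],
)

```text
time_s: 15.0
ee_pos: [0.6343, -0.2607, 0.029]
tcp_rot: [3.141, 0.0, 1.571]
force: [0.4, 0.6, -0.2]
width: 0.0882
grip_force: 0.0
```

Request:
carry_out(
  plan=[
    {"travel": [0,0,0],"angular": [0,0,0]},
    {"travel": [0,0,0],"angular": [0,0,0]},
    {"travel": [0,0,0],"angular": [0,0,0]},
    {"travel": [0,0,0],"angular": [0,0,0]},
    {"travel": [0,0,0],"angular": [0,0,0]},
    {"travel": [0,0,0],"angular": [0,0,0]},
    {"travel": [0,0,0],"angular": [0,0,0]},
    {"travel": [0,0,0],"angular": [0,0,0]},
  ],
  grip=1,
  force=20,
)

```text
time_s: 15.8
ee_pos: [0.6338, -0.2608, 0.0275]
tcp_rot: [3.141, 0.0, 1.571]
force: [-0.6, 1.2, 3.2]
width: 0.05
grip_force: 20.0
```

Request:
carry_out(
  plan=[
    {"travel": [0,0,-0.5],"angular": [0,0,0]},
    {"travel": [0,0,-1.5],"angular": [0,0,0]},
    {"travel": [0,0,-2.5],"angular": [0,0,0]},
    {"travel": [0,0,-3.6],"angular": [0,0,0]},
    {"travel": [0,0,-4],"angular": [0,0,0]},
    {"travel": [0,0,-4],"angular": [0,0,0]},
    {"travel": [0,0,-4],"angular": [0,0,0]},
  ],
)

```text
time_s: 16.5
ee_pos: [0.6331, -0.2605, 0.146]
tcp_rot: [-3.14, -0.001, 1.571]
force: [0.4, -0.8, -1.7]
width: 0.0499
grip_force: 20.0
```

```bash
python3 go.py .448 .0375 .14 1.726
```

```text
travel [ 9.932 -6.169  0.212] ang [-0.001 -0.001 -0.155] at [ 0.6331 -0.2605  0.146 ] [-3.140e+00 -1.000e-03  1.571e+00] w 0.0499
```

Request:
carry_out(
  plan=[
    {"travel": [0.8,-0.5,0],"angular": [0,0,0]},
    {"travel": [2,-1.25,0],"angular": [0,0,-0.05]},
    {"travel": [3.2,-2,0],"angular": [0,0,-0.1]},
    {"travel": [4.4,-2.75,0],"angular": [0,0,-0.155]},
    {"travel": [5.6,-3.5,0],"angular": [0,0,-0.155]},
    {"travel": [6.8,-4.25,0],"angular": [0,0,-0.155]},
    {"travel": [8,-5,0],"angular": [0,0,-0.155]},
    {"travel": [9.2,-5.7,0],"angular": [0,0,-0.155]},
    {"travel": [9.93,-6.17,0],"angular": [0,0,-0.155]},
    {"travel": [9.93,-6.17,0],"angular": [0,0,-0.155]},
    {"travel": [9.93,-6.17,0],"angular": [0,0,-0.155]},
    {"travel": [9.93,-6.17,0],"angular": [0,0,-0.155]},
  ],
)

```text
time_s: 17.7
ee_pos: [0.4483, 0.0366, 0.1462]
tcp_rot: [-3.14, 0.0, 1.725]
force: [-0.6, -0.2, -1.6]
width: 0.05
grip_force: 20.0
```

```bash
python3 go.py .448 .0375 .032 1.726
```

```text
travel [3.200e-02 1.000e-03 3.807e+00] ang [-0.002  0.    -0.001] at [0.4483 0.0366 0.1462] [-3.14   0.     1.725] w 0.05
```

Request:
carry_out(
  plan=[
    {"travel": [0,0,1],"angular": [0,0,0]},
    {"travel": [0,0,2],"angular": [0,0,0]},
    {"travel": [0,0,3],"angular": [0,0,0]},
    {"travel": [0,0,3.5],"angular": [0,0,0]},
    {"travel": [0,0,3.7],"angular": [0,0,0]},
    {"travel": [0,0,3.78],"angular": [0,0,0]},
    {"travel": [0,0,3.78],"angular": [0,0,0]},
    {"travel": [0,0,3.78],"angular": [0,0,0]},
    {"travel": [0,0,3.78],"angular": [0,0,0]},
  ],
)

```text
time_s: 18.6
ee_pos: [0.4495, 0.0371, 0.0349]
tcp_rot: [3.14, 0.0, 1.726]
force: [0.1, -0.1, 0.2]
width: 0.0498
grip_force: 20.0
```

Request:
carry_out(
  plan=[
    {"travel": [0,0,0.05],"angular": [0,0,0]},
    {"travel": [0,0,0.08],"angular": [0,0,0]},
    {"travel": [0,0,0.08],"angular": [0,0,0]},
  ],
)

```text
time_s: 18.9
ee_pos: [0.4486, 0.0372, 0.0315]
tcp_rot: [3.141, 0.0, 1.726]
force: [-0.1, 0.1, -0.9]
width: 0.0496
grip_force: 20.0
```

Request:
carry_out(
  plan=[
    {"travel": [0,0,0],"angular": [0,0,0]},
    {"travel": [0,0,0],"angular": [0,0,0]},
    {"travel": [0,0,0],"angular": [0,0,0]},
    {"travel": [0,0,0],"angular": [0,0,0]},
    {"travel": [0,0,0],"angular": [0,0,0]},
    {"travel": [0,0,-1],"angular": [0,0,0]},
    {"travel": [0,0,-2.2],"angular": [0,0,0]},
    {"travel": [0,0,-3.6],"angular": [0,0,0]},
    {"travel": [0,0,-3.6],"angular": [0,0,0]},
    {"travel": [0,0,-3.6],"angular": [0,0,0]},
  ],
  grip=-0.9,
)

```text
time_s: 19.9
ee_pos: [0.4496, 0.0371, 0.1407]
tcp_rot: [3.139, 0.001, 1.726]
force: [0.7, -0.5, -0.5]
width: 0.0881
grip_force: 0.0
```

```bash
python3 go.py .638 -.05 .14 1.814
```

```text
travel [-3.839  5.756  0.042] ang [ 0.003  0.001 -0.088] at [0.4496 0.0371 0.1407] [3.139e+00 1.000e-03 1.726e+00] w 0.0881
```

Request:
carry_out(
  plan=[
    {"travel": [-0.8,1.2,0],"angular": [0,0,-0.04]},
    {"travel": [-1.6,2.4,0],"angular": [0,0,-0.088]},
    {"travel": [-2.4,3.6,0],"angular": [0,0,-0.088]},
    {"travel": [-3.2,4.8,0],"angular": [0,0,-0.088]},
    {"travel": [-3.84,5.76,0],"angular": [0,0,-0.088]},
    {"travel": [-3.84,5.76,0],"angular": [0,0,-0.088]},
    {"travel": [-3.84,5.76,0],"angular": [0,0,-0.088]},
    {"travel": [-3.84,5.76,0],"angular": [0,0,-0.088]},
  ],
)

```text
time_s: 20.7
ee_pos: [0.6356, -0.0494, 0.138]
tcp_rot: [-3.139, -0.001, 1.814]
force: [-0.6, 0.0, 0.2]
width: 0.0883
grip_force: 0.0
```

```bash
python3 go.py .638 -.05 .022 1.814
```

```text
travel [-0.043  0.08   3.866] ang [-0.002 -0.001  0.   ] at [ 0.6356 -0.0494  0.138 ] [-3.139e+00 -1.000e-03  1.814e+00] w 0.0883
```

Request:
carry_out(
  plan=[
    {"travel": [-0.03,0.06,1.2],"angular": [0,0,0]},
    {"travel": [-0.03,0.06,2.4],"angular": [0,0,0]},
    {"travel": [-0.03,0.06,3.4],"angular": [0,0,0]},
    {"travel": [-0.03,0.06,3.85],"angular": [0,0,0]},
    {"travel": [-0.03,0.06,3.85],"angular": [0,0,0]},
    {"travel": [-0.03,0.06,3.85],"angular": [0,0,0]},
  ],
)

```text
time_s: 21.3
ee_pos: [0.6396, -0.0502, 0.0255]
tcp_rot: [3.14, 0.001, 1.814]
force: [-0.0, -1.1, 0.1]
width: 0.0885
grip_force: 0.0
```

Request:
carry_out(
  plan=[
    {"travel": [0,0,0],"angular": [0,0,0]},
    {"travel": [0,0,0],"angular": [0,0,0]},
    {"travel": [0,0,0],"angular": [0,0,0]},
    {"travel": [0,0,0],"angular": [0,0,0]},
    {"travel": [0,0,0],"angular": [0,0,0]},
    {"travel": [0,0,0],"angular": [0,0,0]},
    {"travel": [0,0,0],"angular": [0,0,0]},
    {"travel": [0,0,0],"angular": [0,0,0]},
  ],
  grip=1,
  force=25,
)

```text
time_s: 22.1
ee_pos: [0.639, -0.0504, 0.024]
tcp_rot: [3.142, 0.0, 1.814]
force: [-0.3, -0.6, 0.4]
width: 0.046
grip_force: 25.0
```

Request:
carry_out(
  plan=[
    {"travel": [0,0,-0.5],"angular": [0,0,0]},
    {"travel": [0,0,-1.5],"angular": [0,0,0]},
    {"travel": [0,0,-2.5],"angular": [0,0,0]},
    {"travel": [0,0,-3.6],"angular": [0,0,0]},
    {"travel": [0,0,-4],"angular": [0,0,0]},
    {"travel": [0,0,-4],"angular": [0,0,0]},
    {"travel": [0,0,-4],"angular": [0,0,0]},
  ],
)

```text
time_s: 22.8
ee_pos: [0.6384, -0.0503, 0.1427]
tcp_rot: [-3.14, -0.001, 1.814]
force: [0.1, -0.3, -3.1]
width: 0.0462
grip_force: 25.0
```

```bash
python3 go.py .462 -.0545 .14 1.726
```

```text
travel [ 1.279 -5.741  0.099] ang [-0.001 -0.     0.088] at [ 0.6384 -0.0503  0.1427] [-3.140e+00 -1.000e-03  1.814e+00] w 0.0462
```

Width is 46 mm, so the e-stop is held by its box. Grasp was at z 0.024, so it sets down at 0.028.

Request:
carry_out(
  plan=[
    {"travel": [0.2,-0.8,0],"angular": [0,0,0.02]},
    {"travel": [0.45,-2,0],"angular": [0,0,0.05]},
    {"travel": [0.7,-3.2,0],"angular": [0,0,0.088]},
    {"travel": [1,-4.4,0],"angular": [0,0,0.088]},
    {"travel": [1.2,-5.4,0],"angular": [0,0,0.088]},
    {"travel": [1.28,-5.74,0],"angular": [0,0,0.088]},
    {"travel": [1.28,-5.74,0],"angular": [0,0,0.088]},
    {"travel": [1.28,-5.74,0],"angular": [0,0,0.088]},
    {"travel": [1.28,-5.74,0],"angular": [0,0,0.088]},
  ],
)

```text
time_s: 23.7
ee_pos: [0.4629, -0.0545, 0.1433]
tcp_rot: [-3.141, -0.0, 1.726]
force: [0.8, -0.2, -1.6]
width: 0.0456
grip_force: 25.0
```

```bash
python3 go.py .462 -.0545 .03 1.726
```

```text
travel [ 3.000e-03 -2.700e-02  3.776e+00] ang [-0.001 -0.    -0.   ] at [ 0.4629 -0.0545  0.1433] [-3.141 -0.     1.726] w 0.0456
```

Request:
carry_out(
  plan=[
    {"travel": [0,0,1],"angular": [0,0,0]},
    {"travel": [0,0,2],"angular": [0,0,0]},
    {"travel": [0,0,3],"angular": [0,0,0]},
    {"travel": [0,0,3.5],"angular": [0,0,0]},
    {"travel": [0,0,3.7],"angular": [0,0,0]},
    {"travel": [0,0,3.77],"angular": [0,0,0]},
    {"travel": [0,0,3.77],"angular": [0,0,0]},
    {"travel": [0,0,3.77],"angular": [0,0,0]},
    {"travel": [0,0,3.77],"angular": [0,0,0]},
  ],
)

```text
time_s: 24.6
ee_pos: [0.4636, -0.0548, 0.0319]
tcp_rot: [3.14, 0.001, 1.726]
force: [0.4, 0.1, -1.0]
width: 0.0459
grip_force: 25.0
```

Request:
carry_out(
  plan=[
    {"travel": [0,0,0.05],"angular": [0,0,0]},
    {"travel": [0,0,0.09],"angular": [0,0,0]},
    {"travel": [0,0,0.09],"angular": [0,0,0]},
  ],
)

```text
time_s: 24.9
ee_pos: [0.4625, -0.0545, 0.0281]
tcp_rot: [-3.141, -0.0, 1.726]
force: [-0.6, 0.3, -1.2]
width: 0.0459
grip_force: 25.0
```

Request:
carry_out(
  plan=[
    {"travel": [0,0,0],"angular": [0,0,0]},
    {"travel": [0,0,0],"angular": [0,0,0]},
    {"travel": [0,0,0],"angular": [0,0,0]},
    {"travel": [0,0,0],"angular": [0,0,0]},
    {"travel": [0,0,0],"angular": [0,0,0]},
    {"travel": [0,0,-1],"angular": [0,0,0]},
    {"travel": [0,0,-2.2],"angular": [0,0,0]},
    {"travel": [0,0,-3.6],"angular": [0,0,0]},
    {"travel": [0,0,-5],"angular": [0,0,0]},
    {"travel": [0,0,-6],"angular": [0,0,0]},
    {"travel": [0,0,-6],"angular": [0,0,0]},
    {"travel": [0,0,-6],"angular": [0,0,0]},
  ],
  grip=-0.7,
)

```text
time_s: 26.1
ee_pos: [0.4631, -0.0547, 0.2087]
tcp_rot: [3.14, 0.001, 1.726]
force: [0.3, -0.5, -0.8]
width: 0.0793
grip_force: 0.0
```

```bash
python3 go.py .42 -.4 .21 1.571
```

```text
travel [-11.151  -3.196  -0.041] ang [0.002 0.001 0.155] at [ 0.4631 -0.0547  0.2087] [3.140e+00 1.000e-03 1.726e+00] w 0.0793
```

Move aside for a clear look.

Request:
carry_out(
  plan=[
    {"travel": [-11.15,-3.2,0],"angular": [0,0,0]},
    {"travel": [-11.15,-3.2,0],"angular": [0,0,0]},
    {"travel": [-11.15,-3.2,0],"angular": [0,0,0]},
    {"travel": [-11.15,-3.2,0],"angular": [0,0,0]},
    {"travel": [-11.15,-3.2,0],"angular": [0,0,0]},
    {"travel": [-11.15,-3.2,0],"angular": [0,0,0]},
    {"travel": [-11.15,-3.2,0],"angular": [0,0,0]},
    {"travel": [-11.15,-3.2,0],"angular": [0,0,0]},
    {"travel": [-11.15,-3.2,0],"angular": [0,0,0]},
    {"travel": [-11.15,-3.2,0],"angular": [0,0,0]},
  ],
)

```text
time_s: 27.1
ee_pos: [0.4192, -0.3985, 0.2066]
tcp_rot: [-3.141, -0.002, 1.726]
force: [-0.1, 0.0, 0.3]
width: 0.0791
grip_force: 0.0
```

```bash
python3 - <<'E'
from workcell import read_camera
import cv2,numpy as np
a=read_camera("top")[170:370,70:470,::-1];b=read_camera("side")[150:420,230:430,::-1]
a=cv2.resize(a,(540,270));b=cv2.resize(b,(200,270))
cv2.imwrite("pics/end.png",np.hstack([a,b]))
E
```

```text
(no output)
```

View pics/end.png

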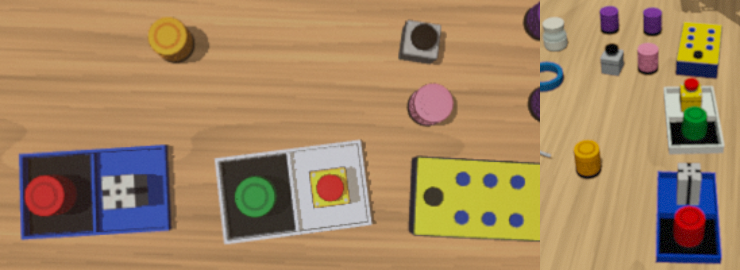

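Both kits are complete and upright: red lamp (45,195), profile (118,190), green lamp (255,197), e-stop (330,187). The amber lamp and black button haven't moved.

```bash
python3 -c "
from workcell import workorder
print(workorder.close_job())"
```

```text
the job is handed in; nothing more can be done
None
```

Both kits are made up and the job was handed in at about 27 s: the red lamp and profile stand in the blue tray, the green lamp and e-stop in the white tray, and the amber lamp and black button were left where they stood.

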